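# Take the spinner off a clamped table-fan head whose thread hand is unknown

## Task

The table-fan head lies on its back with one vane clamped; take off the grey ribbed spinner knob that holds the vanes on the shaft and stand it upright in the empty bay of the parts tray. Nobody knows which hand its thread is, so first try it gently both ways, feeling which way it starts to come undone and which way it comes up firm, and never force it the firm way or the plastic cracks. Set it down without dropping it, and leave the other things where they are.

Things in the scene. Friction and masses are not known exactly. Their poses are not given: they have to be found in the camera images.
- fan: the fan head on its back on a plywood base fixed to the bench, shaft straight up; three blue vanes reach 150 mm from the axis, at about 115 mm height; origin on the shaft axis at bench height, z up. One vane is held by a wooden post and a steel G-clamp, 80 to 165 mm from the axis and up to 176 mm high, so hub and shaft cannot turn
- hub_top (a point): centre of the hub's flat top, on the shaft axis 128 mm above the bench: the spinner sits on it. A threaded stud, 20 mm tall, stands on it inside the spinner
- spinner: the spinner: a grey ribbed plastic knob, 39 mm diameter, 48 mm tall, 45 g, screwed down on the hub; origin at the centre of its underside, z up. Grip its round side (38 mm across) 28 to 40 mm above its underside, from any side. Turned the loosening way it drags 0.25 N m and rises 14.5 mm per turn (a coarse thread); after just under half a turn (2.8 rad) it lifts straight off
- thread (a joint): turn of the spinner on its thread, rad: 0 as found, growing if turned clockwise seen from above, negative anticlockwise; stays as left once the spinner is off. In one of the two directions it is already hard against its seat and cannot turn. Free play between spinner and thread: up to 0.2 rad in all, starting anywhere in it
- twist (a joint): springy twist of the spinner's plastic between grip and thread, rad, positive clockwise seen from above, 0 unloaded; 8 N m per rad. About 0.03 while it unscrews; in the firm direction it winds up with the torque applied (0.05 rad at 0.4 N m, a good firm feel) and the plastic cracks at 0.1 rad (0.8 N m)
- tray: the loose steel parts tray, 250 x 130 mm with walls 22 mm high and 3 mm thick, floor 3 mm thick, 0.9 kg, a wall across the middle of its length making two bays of 120 x 124 mm; origin at the centre of its underside, x along its length; the bay on its +x side holds the bearing and the capacitor
- tray_bay (a point): centre of the floor of the tray's empty bay (its -x side), axes as the tray
- bearing: a ball bearing, 35 mm diameter, 11 mm thick, lying in the tray's other bay; origin under its centre
- capacitor: a black fan capacitor, 47 x 18 x 34 mm with two pins on top to 46 mm, standing in the tray's other bay; origin under its centre
- multimeter: a grey multimeter lying flat, 150 x 78 x 45 mm; origin under its centre, x along its length
- screwdriver: a screwdriver lying flat, 200 mm long, black handle; origin under its middle
- spanner: a steel spanner lying flat, 190 mm long; origin under its middle
- plug: a white three-pin plug lying flat, 50 x 45 x 26 mm, brass pins; origin under its centre
- regulator_knob: a white knob of a fan regulator standing on its base, 42 mm diameter, 18 mm tall; origin under its centre
Not all that is in view belongs to the job. There is more than one size of the spinner; the one meant has the size given above.

How it is judged:
By the outcome, as a careful person would: the job done as asked, in the order asked, and still so for the second after the job is handed in, with the robot touching nothing.
It also fails if it takes over 72 s, if anything falls off the work surface, if the arm or the gripper's body presses on something with over 40 N, if the wrist force passes 120 N, or if a joint passes its speed limit or range.

## Robot

A 7-joint arm with a two-finger parallel gripper is mounted at the origin on the work surface. World frame = base frame: x ahead of the robot, y to its left, z up, the work surface at z = 0. Lengths are in m, angles in rad, forces in N, time in s.
With the tool pointing down it reaches from about 0.4 to 0.85 m from the base axis. Payload 10.4 kg.
Tool frame: the origin (TCP) lies on the centre line of the jaws, within the pads' length; the fingertips stand 22 mm ahead of it and the grasp point (between the pads) lies 3 mm ahead of it; z points along the fingers, y is the direction in which the jaws open and shut (so a half turn about z gives the same grasp; the last joint's range is limited). The gripper opens to 85 mm and grips with 20 to 120 N. Pads are 22 mm wide; open, the fingers measure 114 mm over their backs; the gripper's body (76 mm by 85 mm) begins 54 mm behind the grasp point. The pads swing forward as they close: fully open they stand 13 mm farther back than shut.
Start: joints at [-1.213, 0.332, -0.065, 1.46, 0.022, 1.35, -0.088], TCP at [0.232, 0.58, 0.253] pointing down, gripper open.
Joint ranges: [-2.6, 2.6], [-0.5, 2.12], [-1.47, 1.34], [0.16, 2.42], [-1.27, 4.41], [0.06, 2.06], [-2.6, 2.6]. Speed limits (rad/s): [2.22, 2.22, 2.79, 2.79, 3.14, 3.14, 3.14].

## Interface

Orientations are given as a unit quaternion [x, y, z, w].
In Python, from workcell import manip gives the robot as it stands. The module is installed in compiled form; this text tells all that it offers.
- The arm moves only by the shell command python3 -m crank 'ROWS' [FORCE]. ROWS is JSON, a list of rows, each a list of 3 entries, a list of its own where there are three numbers: the opening, from -1 (shut) to 1 (fully open), then the shift along the tool's x, y, z normalised to -1 to 1, where 1 is 80 mm, then the turn, a rotation vector about the tool's x, y, z normalised to -1 to 1, where 1 is pi/4 rad. In form: [[jaw, [tx, ty, tz], [ax, ay, az]], ...]. A call has exactly 5 rows; each row shifts and turns the commanded pose from where the row before left it, along the tool's axes as they then stand; what a row does not reach is not made up. A row lasts 1/10 s, in which the tool goes at most 50 mm and 8.59 degrees, less where a joint would pass 70% of its speed; a pose out of reach is approached as far as the arm can. A call with a number of a shift or a turn outside -1 to 1 is refused whole. A call with a gripper value outside its range is refused whole. The fingers move at their own pace and stop on an object; FORCE is the grip in N (left out, the last holds). Time passes only in rows, so rows that do not move let the fingers close, or fill a call up. It gives the time, the measured TCP pose, the force and the opening at its end, in the units of the state.
- manip.get_obs(): the state, without advancing time (a new reading comes with each control period).
- manip.camera(name): name is "side" or "top" or "wrist"; returns the picture (384x512x3 uint8, blue, green, red); there is no depth.
- manip.camera_info(name): a dict with "K" (3x3 intrinsics, pixels), "k1" (the pictures are not rectified: a ray, as slopes to the right and down, at radius r is drawn at 1 + k1 r^2 times it, then the intrinsics apply), "camera_from_world" (4x4, takes a point from world to camera coordinates); the wrist camera has in their place "mount" (4x4, takes a point from camera to tool coordinates, whose origin is the TCP and whose axes are the flange's). Camera axes: x right, y down, z forward; pixel columns grow to the right and rows downward; lengths in m; the calibration is good to about 2 mm. A picture is of the moment at which its call begins: read the wrist's pose just before it. camera_info takes no time and is no camera call.
- manip.hand_in(): hands the job in, once; it reports no verdict.
The state is a dict: "clock": time; "joint_pos": joint angles; "joint_velocities": joint speeds; "tau": joint torques, N m; "position": TCP position; "ee_rot": TCP orientation; "ft_force": force on the tool from outside, world axes, zero at the start; "torque": the same for the moment, N m; "grip_width": opening from 0.0 (shut) to 1.0 (fully open).
Only numpy, scipy, OpenCV 4.12 (cv2) and the standard library are available. Lean on these libraries where they do the work, as an engineer would, in place of code of your own. Each camera call takes 0.05 s, during which the arm holds its last target.

## Working session

There is one attempt and no reset: what is moved stays moved. The work goes in short steps, Python scripts to look and compute and a shell command to move; the robot and the scene stay as the last step left them, time stands still between calls to the robot, and variables do not carry over. Pictures are saved under pics/ and viewed, and the job is handed in when it is done.

```bash
mkdir -p pics; python3 - <<'E'
from workcell import manip
import cv2,numpy as np
o=manip.get_obs()
print({k:np.round(v,3).tolist() for k,v in o.items()})
for n in("side","top","wrist"):
    cv2.imwrite(f"pics/{n}0.png",manip.camera(n)); print(n,manip.camera_info(n))
E
```

```text
{'clock': 0.0, 'joint_pos': [-1.213, 0.333, -0.065, 1.461, 0.022, 1.35, -0.089], 'joint_velocities': [-0.0, -0.001, -0.002, 0.001, -0.001, 0.0, 0.0], 'tau': [-0.001, -62.543, 0.049, -39.161, 0.016, 0.01, -0.0], 'position': [0.232, 0.58, 0.253], 'ee_rot': [0.189, 0.982, -0.001, -0.0], 'ft_force': [0.075, 0.025, 0.183], 'torque': [0.033, 0.039, 0.005], 'grip_width': 1.002}
side {'K': array([[380.56832456,   0.        , 255.81768606],
       [  0.        , 380.56832456, 188.80089893],
       [  0.        ,   0.        ,   1.        ]]), 'k1': 0.017666120228377904, 'camera_from_world': array([[ 0.9859568 , -0.16601349,  0.01813049, -0.59541301],
       [-0.0847374 , -0.59087671, -0.80229938,  0.09771963],
       [ 0.14390541,  0.78949619, -0.59664646,  1.24671633],
       [ 0.        ,  0.        ,  0.        ,  1.        ]])}
top {'K': array([[490.30688015,   0.        , 267.16459817],
       [  0.        , 490.30688015, 194.73303497],
       [  0.        ,   0.        ,   1.        ]]), 'k1': -0.20029518980734237, 'camera_from_world': array([[-7.81952155e-02, -9.96937384e-01, -1.16639972e-03,
        -3.93162491e-02],
       [-9.76227432e-01,  7.68079575e-02, -2.02683344e-01,
         5.94718219e-01],
       [ 2.02152191e-01, -1.47101963e-02, -9.79243638e-01,
         1.28650753e+00],
       [ 0.00000000e+00,  0.00000000e+00,  0.00000000e+00,
         1.00000000e+00]])}
wrist {'K': array([[289.40343437,   0.        , 257.63825743],
       [  0.        , 289.40343437, 187.9856841 ],
       [  0.        ,   0.        ,   1.        ]]), 'k1': 0.0019482889464662804, 'mount': array([[-2.47702119e-04, -9.61503634e-01, -2.74792106e-01,
         6.88108721e-02],
       [ 9.99999775e-01, -4.09350518e-04,  5.30910254e-04,
         2.86005568e-04],
       [-6.22958429e-04, -2.74791912e-01,  9.61503519e-01,
        -1.20421999e-01],
       [ 0.00000000e+00,  0.00000000e+00,  0.00000000e+00,
         1.00000000e+00]])}
```

View pics/side0.png

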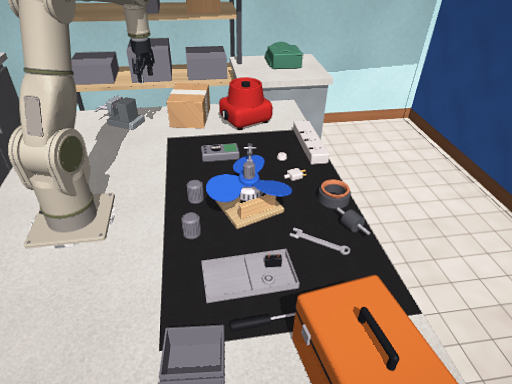

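View pics/top0.png

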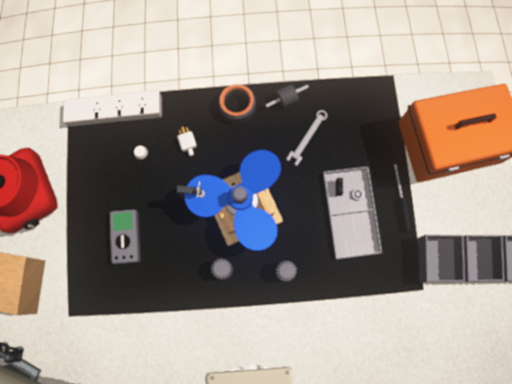

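View pics/wrist0.png

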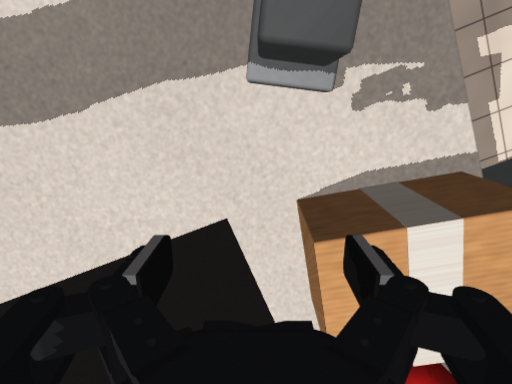

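```bash
python3 - <<'E'
import cv2
a=cv2.imread("pics/top0.png"); b=cv2.imread("pics/side0.png")
cv2.imwrite("pics/c1.png",cv2.resize(a[140:290,170:300],None,fx=5,fy=4.0*1.25/1.25,interpolation=cv2.INTER_CUBIC)[:600])
cv2.imwrite("pics/c1.png",cv2.resize(a[140:290,170:300],None,fx=4,fy=4,interpolation=cv2.INTER_CUBIC))
cv2.imwrite("pics/c2.png",cv2.resize(b[135:245,175:300],None,fx=5,fy=5,interpolation=cv2.INTER_CUBIC))
cv2.imwrite("pics/c3.png",cv2.resize(a[150:270,310:430],None,fx=5,fy=5,interpolation=cv2.INTER_CUBIC))
E
```

```text
(no output)
```

View pics/c1.png

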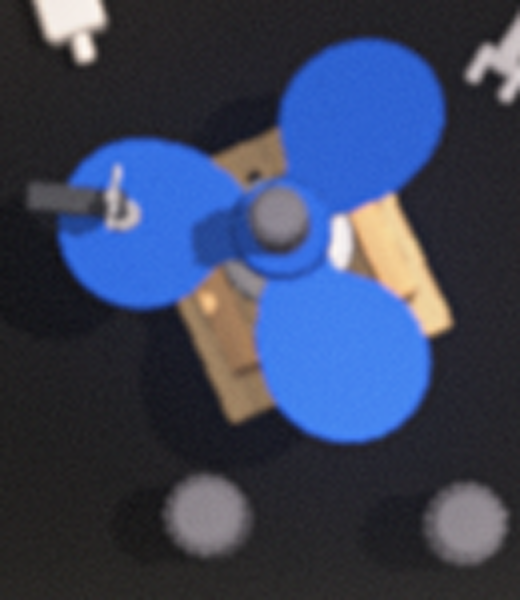

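View pics/c2.png

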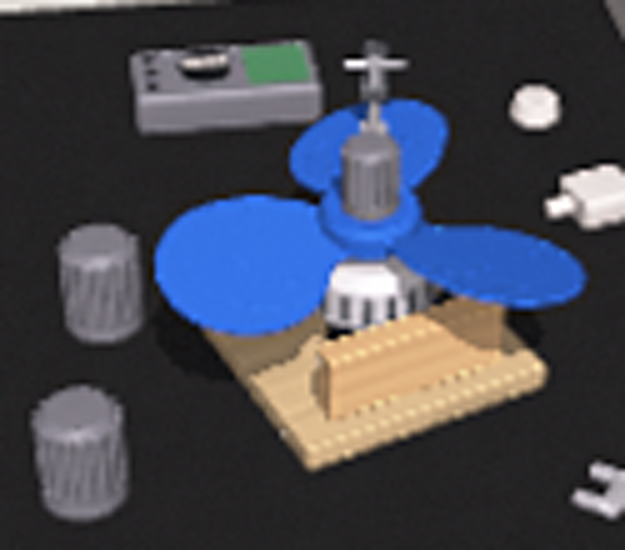

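View pics/c3.png

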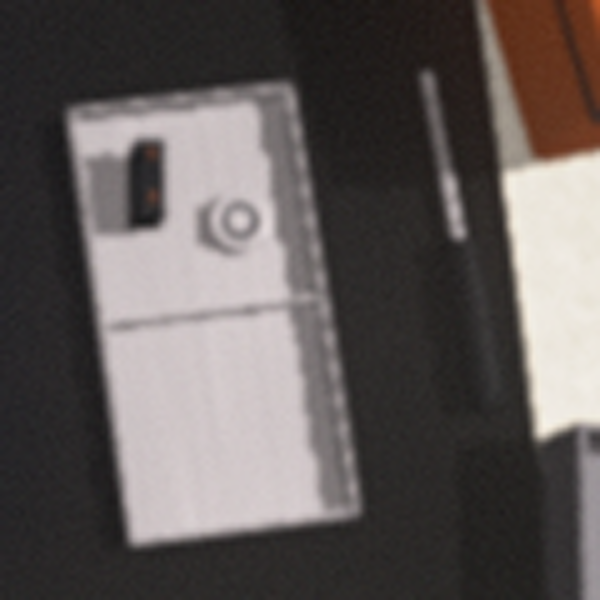

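```bash
cat > h.py <<'E'
import numpy as np,cv2
from workcell import manip
def ray(name,uv,pose=None):
    ci=manip.camera_info(name);K=ci["K"];k=ci["k1"]
    d=np.array([(uv[0]-K[0,2])/K[0,0],(uv[1]-K[1,2])/K[1,1]]);s=d.copy()
    for _ in range(20): s=d/(1+k*(s@s))
    r=np.array([s[0],s[1],1])
    if name=="wrist":
        from scipy.spatial.transform import Rotation as R
        p,q=pose; M=ci["mount"];Rw=R.from_quat(q).as_matrix()
        return Rw@M[:3,3]+p, Rw@M[:3,:3]@r
    T=ci["camera_from_world"];return -T[:3,:3].T@T[:3,3],T[:3,:3].T@r
def atz(name,uv,z,pose=None):
    o,d=ray(name,uv,pose);return o+d*(z-o[2])/d[2]
def tri(rs):
    A=0;b=0
    for o,d in rs:
        d=d/np.linalg.norm(d);P=np.eye(3)-np.outer(d,d);A=A+P;b=b+P@o
    return np.linalg.solve(A,b)
E
python3 - <<'E'
from h import *
np.set_printoptions(precision=4,suppress=True)
print(atz("top",(239.5,193.75),.176),atz("side",(249.2,164.4),.176),tri([ray("top",(239.5,193.75)),ray("side",(249.2,164.4))]))
print("decoys",[atz("top",(170+208/4,140+515/4),.055),atz("top",(170+466/4,140+523/4),.055)])
for c in [(128,545),(360,517),(68,105),(292,83)]: print(atz("top",(310+c[0]/5,150+c[1]/5),.022))
print("clamp",atz("top",(200,193),.176),atz("top",(178,189),.12))
E
```

```text
[ 0.574 -0.015  0.176] [ 0.5751 -0.0254  0.176 ] [ 0.5762 -0.0147  0.1688]
decoys [array([0.3976, 0.0513, 0.055 ]), array([ 0.3789, -0.1214,  0.055 ])]
[ 0.4015 -0.2614  0.022 ]
[ 0.4055 -0.3937  0.022 ]
[ 0.6544 -0.2531  0.022 ]
[ 0.6577 -0.3845  0.022 ]
clamp [0.5838 0.0843 0.176 ] [0.6116 0.1494 0.12  ]
```

```bash
python3 -m crank '[[1,[0,0,-0.15],[0,0,0.19]],[1,[0,0,-0.15],[0,0,0.19]],[1,[0,0,-0.15],[0,0,0.19]],[1,[0,0,-0.15],[0,0,0.19]],[1,[0,0,-0.15],[0,0,0.19]]]'
python3 -m crank '[[1,[0,0,-0.1],[0,0,0.19]],[1,[0,0,0],[0,0,0.19]],[1,[0,0,0],[0,0,0.19]],[1,[0,0,0],[0,0,0]],[1,[0,0,0],[0,0,0]]]'
python3 - <<'E'
from h import *
o=manip.get_obs();print(o["position"],o["ee_rot"],o["joint_pos"],o["clock"])
E
```

```text
clock: 0.65
position: [0.2322, 0.5801, 0.3135]
ee_rot: [0.537, 0.844, -0.0, 0.0]
ft_force: [0.3, -0.6, -0.4]
grip_width: 1.005
clock: 1.15
position: [0.2322, 0.5802, 0.3211]
ee_rot: [0.707, 0.707, -0.0, 0.0]
ft_force: [-0.2, -0.5, -0.2]
grip_width: 1.001
[0.23218185 0.58019692 0.32107321] [ 7.06806514e-01  7.07406894e-01 -1.64090488e-04  1.04597978e-04] [-1.33325825  0.30498579  0.09111669  1.3580713  -0.027397    1.48014511
 -1.24298439] 1.15
```

```bash

python3 -m crank '[[1,[-0.4,0.23,0],[0,0,0]],[1,[-0.4,0.23,0],[0,0,0]],[1,[-0.4,0.23,0],[0,0,0]],[1,[-0.4,0.23,0],[0,0,0]],[1,[-0.4,0.23,0],[0,0,0]]]'
python3 -m crank '[[1,[-0.5,0.28,0],[0,0,0]],[1,[-0.5,0.28,0],[0,0,0]],[1,[-0.5,0.28,0],[0,0,0]],[1,[-0.5,0.28,0],[0,0,0]],[1,[-0.5,0.28,0],[0,0,0]]]'
python3 -m crank '[[1,[-0.5,0.28,0],[0,0,0]],[1,[-0.5,0.28,0],[0,0,0]],[1,[-0.5,0.28,0],[0,0,0]],[1,[-0.5,0.28,0],[0,0,0]],[1,[0,0,0],[0,0,0]]]'
```

```text
clock: 1.65
position: [0.3243, 0.4184, 0.3213]
ee_rot: [0.707, 0.707, 0.0, -0.0]
ft_force: [0.3, -0.1, 0.8]
grip_width: 0.998
clock: 2.15
position: [0.4355, 0.2176, 0.3215]
ee_rot: [0.707, 0.707, 0.0, -0.0]
ft_force: [0.7, 0.7, -0.5]
grip_width: 0.997
clock: 2.65
position: [0.5256, 0.0524, 0.3215]
ee_rot: [0.71, 0.704, -0.0, 0.001]
ft_force: [-0.6, -0.2, 0.6]
grip_width: 0.998
```

```bash

python3 -m crank '[[1,[-0.43,0.31,0],[0,0,0]],[1,[-0.43,0.31,0],[0,0,0]],[1,[0,0,0],[0,0,0]],[1,[0,0,0],[0,0,0]],[1,[0,0,0],[0,0,0]]]'
python3 - <<'E'
from h import *
o=manip.get_obs();print(o["position"],o["ee_rot"],o["joint_pos"],o["clock"])
cv2.imwrite("pics/w1.png",manip.camera("wrist"))
E
```

```text
clock: 3.15
position: [0.5729, -0.0086, 0.3211]
ee_rot: [0.707, 0.707, 0.0, -0.0]
ft_force: [0.2, -0.1, 0.3]
grip_width: 1.002
[ 0.57294671 -0.00862582  0.3211336 ] [ 7.07308830e-01  7.06904555e-01  8.28631375e-05 -4.01337358e-04] [-0.62138697  0.2069835   0.66013219  1.52588116 -0.12792496  1.45277045
  0.04295581] 3.15
```

View pics/w1.png

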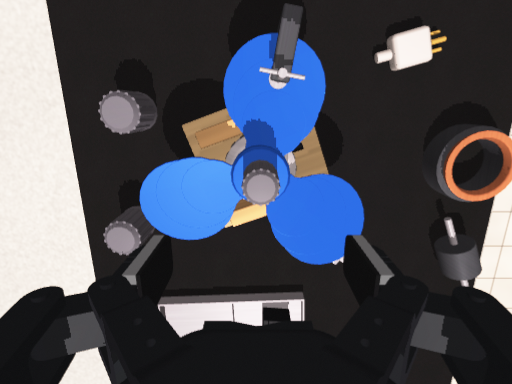

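```bash
python3 - <<'E'
import cv2
a=cv2.imread("pics/w1.png")
cv2.imwrite("pics/w1c.png",cv2.resize(a[140:220,210:310],None,fx=7,fy=7,interpolation=cv2.INTER_CUBIC))
E
```

```text
(no output)
```

View pics/w1c.png

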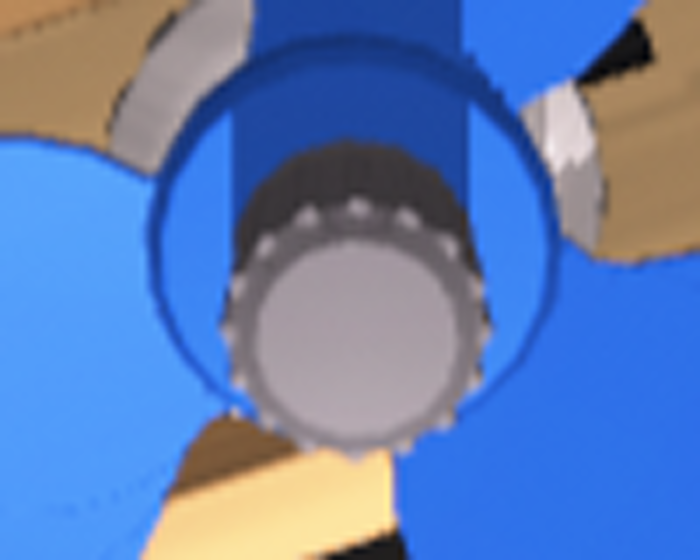

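```bash
python3 - <<'E'
from h import *
np.set_printoptions(precision=4,suppress=True)
p=(np.array([ 0.57294671,-0.00862582,0.3211336]),[7.0730883e-01,7.06904555e-01,8.28631375e-05,-4.01337358e-04])
w=(261,186.9)
for z in(.165,.17,.176):print(z,atz("wrist",w,z,p))
print("hub",atz("wrist",(260.4,174.3),.128,p))
t=ray("top",(239.5,193.75))
print(tri([ray("wrist",w,p),t]), atz("top",(239.5,193.75),.17))
i=manip.camera_info("wrist");print(ray("wrist",w,p))
for d in((222,328),(490,328)):print(atz("wrist",(210+d[0]/7,140+d[1]/7),.168,p))
E
```

```text
0.165 [ 0.5772 -0.0166  0.165 ]
0.17 [ 0.5771 -0.0152  0.17  ]
0.176 [ 0.5771 -0.0136  0.176 ]
hub [ 0.5769 -0.0125  0.128 ]
[ 0.5764 -0.0151  0.1685] [ 0.5753 -0.0147  0.17  ]
(array([0.5742, 0.0611, 0.4416]), array([ 0.0104, -0.2705, -0.9627]))
[ 0.5582 -0.0157  0.168 ]
[ 0.5958 -0.0158  0.168 ]
```

```bash

python3 -m crank '[[1,[-0.07,0.05,0.3],[0,0,0]],[1,[0,0,0.4],[0,0,0]],[1,[0,0,0.4],[0,0,0]],[1,[0,0,0.3],[0,0,0]],[1,[0,0,0.2],[0,0,0]]]'
python3 -m crank '[[1,[0,0,0],[0,0,0]],[1,[0,0,0],[0,0,0]],[1,[0,0,0],[0,0,0]],[1,[0,0,0],[0,0,0]],[1,[0,0,0],[0,0,0]]]' 30
python3 - <<'E'
from h import *
o=manip.get_obs();print(o["position"],o["ee_rot"],o["torque"],o["joint_pos"],o["clock"])
a=manip.camera("wrist")
cv2.imwrite("pics/w2.png",a)
E
```

```text
clock: 3.7
position: [0.5762, -0.0138, 0.1916]
ee_rot: [0.707, 0.707, -0.0, -0.001]
ft_force: [0.4, 0.4, -0.2]
grip_width: 1.0
clock: 4.2
position: [0.5775, -0.0154, 0.194]
ee_rot: [0.708, 0.706, 0.001, 0.0]
ft_force: [0.0, 0.1, -0.5]
grip_width: 0.998
[ 0.57754247 -0.01535145  0.19401348] [7.08362605e-01 7.05848455e-01 5.57463280e-04 2.60173678e-04] [ 0.01729118  0.00395713 -0.00347054] [-0.58635103  0.30151274  0.64301789  1.69964819 -0.19248474  1.20314967
  0.10083955] 4.2
```

View pics/w2.png

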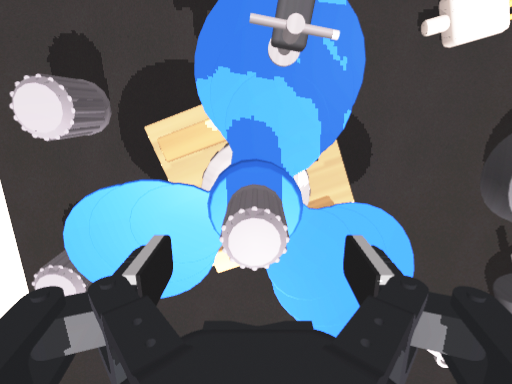

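```bash
python3 - <<'E'
from h import *
np.set_printoptions(precision=4,suppress=True)
a=cv2.imread("pics/w2.png")
cv2.imwrite("pics/w2c.png",cv2.resize(a[150:290,180:330],None,fx=4,fy=4,interpolation=cv2.INTER_CUBIC))
p=(np.array([ 0.57754,-0.01535,0.1940]),[7.08362605e-01,7.05848455e-01,5.57e-04,2.6e-04])
for z in(.165,.17,.176):print(z,atz("wrist",(254.5,239),z,p))
E
```

```text
0.165 [ 0.5768 -0.0182  0.165 ]
0.17 [ 0.5769 -0.0158  0.17  ]
0.176 [ 0.577  -0.0129  0.176 ]
```

View pics/w2c.png

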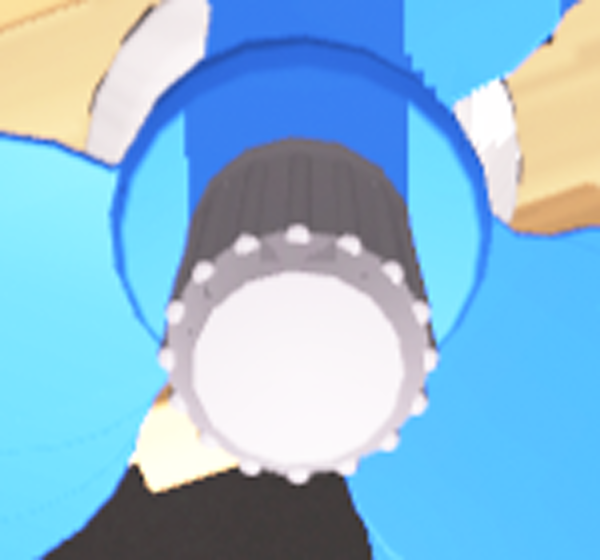

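```bash
python3 - <<'E'
from h import *
np.set_printoptions(precision=4,suppress=True)
p=(np.array([ 0.57754,-0.01535,0.1940]),[7.08362605e-01,7.05848455e-01,5.57e-04,2.6e-04])
print(atz("wrist",(254.5,241.75),.176,p),atz("wrist",(255.5,205.5),.128,p),atz("wrist",(254.75,239),.167,p))
E
```

```text
[ 0.577  -0.0145  0.176 ] [ 0.5772 -0.0112  0.128 ] [ 0.577  -0.0173  0.167 ]
```

```bash

python3 -m crank '[[1,[0,0,0.18],[0,0,0]],[1,[0,0,0.18],[0,0,0]],[1,[0,0,0],[0,0,0]],[1,[0,0,0],[0,0,0]],[1,[0,0,0],[0,0,0]]]' 50
python3 -m crank '[[-1,[0,0,0],[0,0,0]],[-1,[0,0,0],[0,0,0]],[-1,[0,0,0],[0,0,0]],[-1,[0,0,0],[0,0,0]],[-1,[0,0,0],[0,0,0]]]' 50
cat > s.py <<'E'
from h import *
from scipy.spatial.transform import Rotation as R
np.set_printoptions(precision=4,suppress=True)
o=manip.get_obs();m=R.from_quat(o["ee_rot"]).as_matrix()
print("p",o["position"],"yawx",round(float(np.arctan2(m[1,0],m[0,0])),4),"tilt",m[:2,2],"F",o["ft_force"],"T",o["torque"],"g",round(o["grip_width"],3),"t",o["clock"]);print(o["joint_pos"])
E
python3 s.py
```

```text
clock: 4.75
position: [0.5774, -0.0156, 0.1646]
ee_rot: [0.708, 0.706, 0.0, 0.0]
ft_force: [-0.3, 0.1, 0.2]
grip_width: 0.998
clock: 5.25
position: [0.577, -0.0154, 0.1649]
ee_rot: [0.708, 0.706, 0.0, -0.0]
ft_force: [-4.4, 1.3, 6.0]
grip_width: 0.424
p [ 0.577  -0.0154  0.1649] yawx 1.5669 tilt [-0.0005  0.0005] F [-4.38    1.2891  5.9562] T [ 0.1103  0.8161 -0.0757] g 0.424 t 5.25
[-0.5764  0.3312  0.6342  1.7317 -0.2134  1.1487  0.116 ]
```

```bash

python3 -m crank '[[-1,[0,0,0],[0,0,0.01]],[-1,[0,0,0],[0,0,0.01]],[-1,[0,0,0],[0,0,0.01]],[-1,[0,0,0],[0,0,0.01]],[-1,[0,0,0],[0,0,0]]]' >/dev/null
python3 s.py
```

```text
p [ 0.5769 -0.0154  0.1649] yawx 1.5355 tilt [-0.0006  0.0005] F [-4.0163  1.0595  7.1374] T [0.108  1.0008 0.0934] g 0.431 t 5.75
[-0.5807  0.3321  0.6396  1.732  -0.2155  1.1491  0.0863]
```

```bash

python3 -m crank '[[-1,[0,0,0],[0,0,0.01]],[-1,[0,0,0],[0,0,0.01]],[-1,[0,0,0],[0,0,0.01]],[-1,[0,0,0],[0,0,0]],[-1,[0,0,0],[0,0,0]]]' >/dev/null
python3 s.py
```

```text
p [ 0.5768 -0.0153  0.1649] yawx 1.5122 tilt [-0.0009  0.0006] F [-6.0501  0.0472  7.0322] T [0.094  1.1464 0.1246] g 0.43 t 6.25
[-0.5839  0.3327  0.6436  1.7322 -0.2171  1.1496  0.0644]
```

```bash

python3 -m crank '[[-1,[0,0,0],[0,0,0.01]],[-1,[0,0,0],[0,0,0.01]],[-1,[0,0,0],[0,0,0]],[-1,[0,0,0],[0,0,0]],[-1,[0,0,0],[0,0,0]]]' >/dev/null
python3 s.py
python3 -m crank '[[-1,[0,0,0],[0,0,0.01]],[-1,[0,0,0],[0,0,0.01]],[-1,[0,0,0],[0,0,0]],[-1,[0,0,0],[0,0,0]],[-1,[0,0,0],[0,0,0]]]' >/dev/null
python3 s.py
```

```text
p [ 0.5767 -0.0153  0.1649] yawx 1.4966 tilt [-0.0012  0.0007] F [-6.2845  0.1728  7.0055] T [0.129  1.2741 0.1368] g 0.431 t 6.75
[-0.5861  0.3332  0.6463  1.7324 -0.2182  1.1499  0.0496]
p [ 0.5766 -0.0153  0.1649] yawx 1.4809 tilt [-0.0014  0.0007] F [-7.6694  0.7811  8.1243] T [0.1935 1.4777 0.0793] g 0.43 t 7.25
[-0.5882  0.3336  0.649   1.7325 -0.2193  1.1503  0.0349]
```

```bash

python3 -m crank '[[-1,[0,0,0],[0,0,0.01]],[-1,[0,0,0],[0,0,0.01]],[-1,[0,0,0],[0,0,0.01]],[-1,[0,0,0],[0,0,0.01]],[-1,[0,0,0],[0,0,0]]]' >/dev/null
python3 s.py
python3 -m crank '[[-1,[0,0,0],[0,0,0.01]],[-1,[0,0,0],[0,0,0.01]],[-1,[0,0,0],[0,0,0.01]],[-1,[0,0,0],[0,0,0]],[-1,[0,0,0],[0,0,0]]]' >/dev/null
python3 s.py
```

```text
p [ 0.5764 -0.0152  0.1649] yawx 1.4493 tilt [-0.0019  0.0008] F [-7.3085  0.2873  8.8031] T [0.1527 1.7169 0.2028] g 0.429 t 7.75
[-0.5926  0.3346  0.6546  1.7328 -0.2215  1.1509  0.0051]
p [ 0.5763 -0.0152  0.1649] yawx 1.4262 tilt [-0.0021  0.0008] F [-8.5701  0.6814  9.7802] T [0.2001 1.8115 0.23  ] g 0.43 t 8.25
[-0.5958  0.3353  0.6586  1.733  -0.2232  1.1512 -0.0167]
```

```bash

python3 -m crank '[[-1,[0,0,0],[0,0,0.01]],[-1,[0,0,0],[0,0,0.01]],[-1,[0,0,0],[0,0,0.01]],[-1,[0,0,0],[0,0,0]],[-1,[0,0,0],[0,0,0]]]' >/dev/null
python3 s.py
python3 -m crank '[[-1,[0,0,0],[0,0,0.01]],[-1,[0,0,0],[0,0,0.01]],[-1,[0,0,0],[0,0,0.01]],[-1,[0,0,0],[0,0,0]],[-1,[0,0,0],[0,0,0]]]' >/dev/null
python3 s.py
python3 - <<'E'
from h import *
cv2.imwrite("pics/w3.png",manip.camera("wrist"))
E
```

```text
p [ 0.5763 -0.0152  0.1648] yawx 1.4026 tilt [-0.0022  0.0008] F [-9.134   1.691   9.6556] T [0.2166 1.8694 0.3156] g 0.434 t 8.75
[-0.599   0.3361  0.6628  1.7332 -0.2248  1.1515 -0.0389]
p [ 0.5763 -0.0153  0.1649] yawx 1.3791 tilt [-0.0021  0.0008] F [-7.5835  1.6891  9.7649] T [0.1744 1.855  0.2954] g 0.43 t 9.25
[-0.6023  0.3368  0.6669  1.7333 -0.2265  1.1517 -0.061 ]
```

View pics/w3.png

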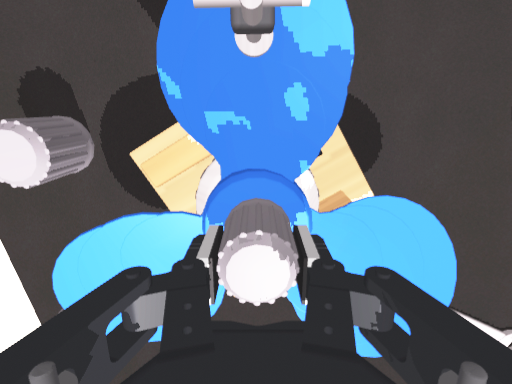

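```bash

python3 -m crank '[[-1,[0,0,0],[0,0,0.01]],[-1,[0,0,0],[0,0,0.01]],[-1,[0,0,0],[0,0,0.01]],[-1,[0,0,0],[0,0,0]],[-1,[0,0,0],[0,0,0]]]' >/dev/null
python3 s.py
python3 -m crank '[[-1,[0,0,0],[0,0,0.01]],[-1,[0,0,0],[0,0,0.01]],[-1,[0,0,0],[0,0,0.01]],[-1,[0,0,0],[0,0,0]],[-1,[0,0,0],[0,0,0]]]' >/dev/null
python3 s.py
```

```text
p [ 0.5763 -0.0153  0.1649] yawx 1.3554 tilt [-0.0022  0.0008] F [-9.0966  1.7979  9.6452] T [0.1983 1.8933 0.2715] g 0.433 t 9.8
[-0.6055  0.3377  0.6711  1.7334 -0.2283  1.1519 -0.0832]
p [ 0.5763 -0.0153  0.1649] yawx 1.3318 tilt [-0.0021  0.0009] F [-9.4365  1.6758  9.0932] T [0.1911 1.9121 0.3327] g 0.424 t 10.3
[-0.6088  0.3384  0.6754  1.7336 -0.23    1.1521 -0.1053]
```

```bash

python3 - <<'E'
from h import *
a=manip.camera("wrist")
cv2.imwrite("pics/w4.png",cv2.resize(a[210:320,190:330],None,fx=5,fy=5,interpolation=cv2.INTER_CUBIC))
b=cv2.imread("pics/w3.png");cv2.imwrite("pics/w3c.png",cv2.resize(b[210:320,190:330],None,fx=5,fy=5,interpolation=cv2.INTER_CUBIC))
E
```

```text
(no output)
```

View pics/w4.png

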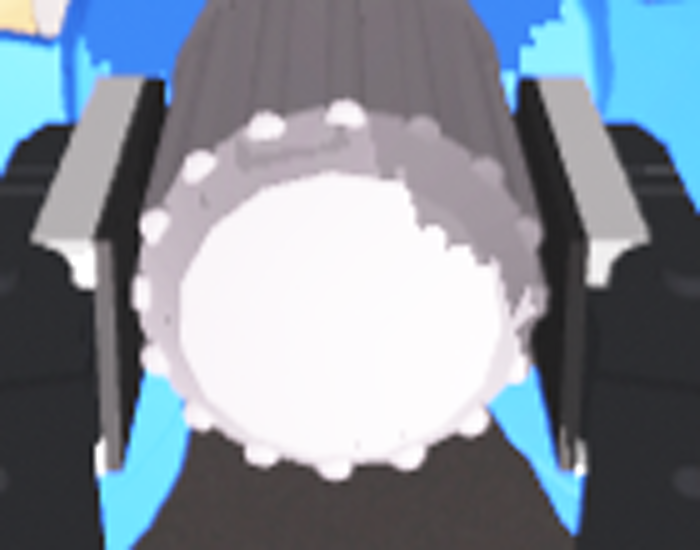

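View pics/w3c.png

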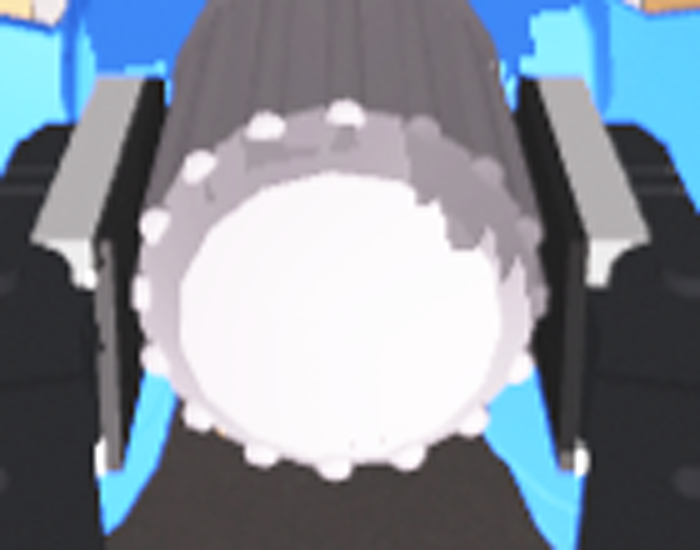

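```bash

python3 -m crank '[[-1,[0,0,0],[0,0,0.01]],[-1,[0,0,0],[0,0,0.01]],[-1,[0,0,0],[0,0,0.01]],[-1,[0,0,0],[0,0,0.01]],[-1,[0,0,0],[0,0,0]]]' >/dev/null
python3 s.py
python3 -m crank '[[-1,[0,0,0],[0,0,0.01]],[-1,[0,0,0],[0,0,0.01]],[-1,[0,0,0],[0,0,0.01]],[-1,[0,0,0],[0,0,0.01]],[-1,[0,0,0],[0,0,0]]]' >/dev/null
python3 s.py
```

```text
p [ 0.5763 -0.0152  0.1649] yawx 1.3002 tilt [-0.0022  0.0008] F [-8.8854  1.3996  9.0946] T [0.1398 1.963  0.2779] g 0.431 t 10.85
[-0.6132  0.3396  0.681   1.7338 -0.2324  1.1525 -0.135 ]
p [ 0.5763 -0.0152  0.1649] yawx 1.2688 tilt [-0.0022  0.0009] F [-8.7495  0.91   10.3879] T [0.2566 1.9552 0.3118] g 0.433 t 11.35
[-0.6175  0.3407  0.6866  1.7339 -0.2347  1.1527 -0.1645]
```

```bash

python3 -m crank '[[-1,[0,0,0],[0,0,-0.04]],[-1,[0,0,0],[0,0,-0.04]],[-1,[0,0,0],[0,0,-0.04]],[-1,[0,0,0],[0,0,-0.04]],[-1,[0,0,0],[0,0,-0.04]]]' >/dev/null
python3 s.py
python3 -m crank '[[-1,[0,0,0],[0,0,-0.02]],[-1,[0,0,0],[0,0,-0.02]],[-1,[0,0,0],[0,0,-0.02]],[-1,[0,0,0],[0,0,0]],[-1,[0,0,0],[0,0,0]]]' >/dev/null
python3 s.py
```

```text
p [ 0.577  -0.0153  0.1649] yawx 1.4269 tilt [-0.0004  0.0006] F [-4.107   0.4019  5.8548] T [ 0.21    0.8731 -0.1016] g 0.431 t 11.85
[-0.5954  0.3356  0.6584  1.7326 -0.2232  1.1497 -0.0159]
p [ 0.5768 -0.015   0.1649] yawx 1.4729 tilt [-0.0009  0.001 ] F [-5.3271  1.4532  6.161 ] T [ 0.3345  1.1169 -0.1081] g 0.429 t 12.35
[-0.5892  0.3339  0.6501  1.7324 -0.2202  1.1499  0.0272]
```

```bash

python3 -m crank '[[-1,[0,0,0],[0,0,-0.01]],[-1,[0,0,0],[0,0,-0.01]],[-1,[0,0,0],[0,0,-0.01]],[-1,[0,0,0],[0,0,-0.01]],[-1,[0,0,0],[0,0,0]]]' >/dev/null
python3 s.py
python3 -m crank '[[-1,[0,0,0],[0,0,-0.01]],[-1,[0,0,0],[0,0,-0.01]],[-1,[0,0,0],[0,0,-0.01]],[-1,[0,0,0],[0,0,-0.01]],[-1,[0,0,0],[0,0,0]]]' >/dev/null
python3 s.py
```

```text
p [ 0.5767 -0.015   0.1649] yawx 1.5044 tilt [-0.0011  0.0011] F [-6.3305  1.8173  7.5753] T [ 0.3443  1.3398 -0.2289] g 0.428 t 12.85
[-0.5849  0.3329  0.6447  1.7323 -0.2181  1.1499  0.057 ]
p [ 0.5766 -0.0151  0.1649] yawx 1.5356 tilt [-0.0014  0.0013] F [-6.5165  1.9092  7.861 ] T [ 0.3416  1.4194 -0.2401] g 0.427 t 13.35
[-0.5806  0.3319  0.6392  1.7322 -0.2159  1.1499  0.0864]
```

```bash

python3 -m crank '[[-1,[0,0,0],[0,0,-0.01]],[-1,[0,0,0],[0,0,-0.01]],[-1,[0,0,0],[0,0,-0.01]],[-1,[0,0,0],[0,0,0]],[-1,[0,0,0],[0,0,0]]]' >/dev/null
python3 s.py
```

```text
p [ 0.5765 -0.0151  0.1649] yawx 1.5589 tilt [-0.0015  0.0013] F [-7.0167  2.2377  8.0993] T [ 0.3795  1.4985 -0.2351] g 0.432 t 13.85
[-0.5774  0.3311  0.6352  1.7321 -0.2143  1.1498  0.1084]
```

```bash

python3 -m crank '[[-1,[0,0,0],[0,0,-0.01]],[-1,[0,0,0],[0,0,-0.01]],[-1,[0,0,0],[0,0,0]],[-1,[0,0,0],[0,0,0]],[-1,[0,0,0],[0,0,0]]]' >/dev/null
python3 s.py
```

```text
p [ 0.5765 -0.0151  0.1648] yawx 1.5747 tilt [-0.0016  0.0012] F [-7.0036  1.5248  9.2505] T [ 0.3505  1.4881 -0.2994] g 0.43 t 14.35
[-0.5754  0.3307  0.6325  1.732  -0.2131  1.1497  0.1232]
```

```bash

python3 -m crank '[[-1,[0,0,0],[0,0,-0.01]],[-1,[0,0,0],[0,0,-0.01]],[-1,[0,0,0],[0,0,0]],[-1,[0,0,0],[0,0,0]],[-1,[0,0,0],[0,0,0]]]' >/dev/null
python3 s.py
```

```text
p [ 0.5765 -0.015   0.1648] yawx 1.5903 tilt [-0.0016  0.0012] F [-6.6761  1.4447  7.4458] T [ 0.3869  1.4461 -0.2846] g 0.428 t 14.85
[-0.5732  0.3302  0.6297  1.7318 -0.2121  1.1496  0.138 ]
```

```bash

python3 -m crank '[[-1,[0,0,0],[0,0,-0.01]],[-1,[0,0,0],[0,0,-0.01]],[-1,[0,0,0],[0,0,0]],[-1,[0,0,0],[0,0,0]],[-1,[0,0,0],[0,0,0]]]' >/dev/null
python3 s.py
```

```text
p [ 0.5765 -0.0151  0.1649] yawx 1.606 tilt [-0.0016  0.0012] F [-7.0803  2.1282  8.0385] T [ 0.3994  1.5679 -0.269 ] g 0.432 t 15.35
[-0.5711  0.3297  0.6271  1.7318 -0.211   1.1496  0.1528]
```

```bash

python3 -m crank '[[-1,[0,0,0],[0,0,-0.01]],[-1,[0,0,0],[0,0,-0.01]],[-1,[0,0,0],[0,0,0]],[-1,[0,0,0],[0,0,0]],[-1,[0,0,0],[0,0,0]]]' >/dev/null
python3 s.py
```

```text
p [ 0.5764 -0.015   0.1648] yawx 1.6217 tilt [-0.0018  0.0012] F [-7.7354  1.3614  7.9646] T [ 0.3934  1.6443 -0.3245] g 0.428 t 15.85
[-0.569   0.3293  0.6244  1.7317 -0.21    1.1496  0.1676]
```

```bash

python3 -m crank '[[-1,[0,0,0],[0,0,-0.01]],[-1,[0,0,0],[0,0,-0.01]],[-1,[0,0,0],[0,0,0]],[-1,[0,0,0],[0,0,0]],[-1,[0,0,0],[0,0,0]]]' >/dev/null
python3 s.py;python3 - <<'E'
from h import *
a=manip.camera("wrist")
cv2.imwrite("pics/w5.png",cv2.resize(a[210:320,190:330],None,fx=5,fy=5,interpolation=cv2.INTER_CUBIC))
E
```

```text
p [ 0.5764 -0.015   0.1648] yawx 1.6374 tilt [-0.0017  0.0013] F [-7.8924  2.051   8.8982] T [ 0.3713  1.6408 -0.3083] g 0.428 t 16.35
[-0.5669  0.3288  0.6217  1.7317 -0.2089  1.1495  0.1824]
```

View pics/w5.png

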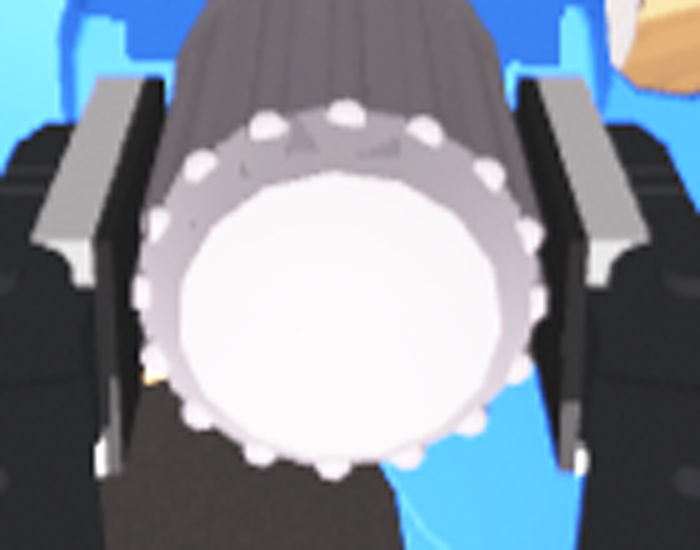

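```bash

python3 -m crank '[[-1,[0,0,0],[0,0,-0.01]],[-1,[0,0,0],[0,0,-0.01]],[-1,[0,0,0],[0,0,-0.01]],[-1,[0,0,0],[0,0,0]],[-1,[0,0,0],[0,0,0]]]' >/dev/null
python3 s.py
```

```text
p [ 0.5763 -0.0151  0.1648] yawx 1.6609 tilt [-0.002   0.0012] F [-9.0382  1.8254  8.0368] T [ 0.3743  1.7775 -0.2693] g 0.431 t 16.9
[-0.5636  0.3281  0.6177  1.7316 -0.2072  1.1496  0.2047]
```

```bash

python3 -m crank '[[-1,[0,0,0],[0,0,-0.01]],[-1,[0,0,0],[0,0,-0.01]],[-1,[0,0,0],[0,0,0]],[-1,[0,0,0],[0,0,0]],[-1,[0,0,0],[0,0,0]]]' >/dev/null
python3 s.py
```

```text
p [ 0.5763 -0.0151  0.1649] yawx 1.6766 tilt [-0.002   0.0013] F [-9.3709  1.6096  9.2518] T [ 0.3833  1.7555 -0.3105] g 0.433 t 17.4
[-0.5616  0.3276  0.6151  1.7315 -0.2062  1.1495  0.2196]
```

```bash

python3 -m crank '[[-1,[0,0,0],[0,0,-0.01]],[-1,[0,0,0],[0,0,-0.01]],[-1,[0,0,0],[0,0,0]],[-1,[0,0,0],[0,0,0]],[-1,[0,0,0],[0,0,0]]]' >/dev/null
python3 s.py
```

```text
p [ 0.5763 -0.0151  0.1648] yawx 1.6923 tilt [-0.002   0.0012] F [-9.3004  1.7305  8.9261] T [ 0.3826  1.6913 -0.3021] g 0.43 t 17.9
[-0.5594  0.3271  0.6124  1.7314 -0.2051  1.1494  0.2344]
```

```bash

python3 -m crank '[[-1,[0,0,0],[0,0,-0.01]],[-1,[0,0,0],[0,0,-0.01]],[-1,[0,0,0],[0,0,-0.01]],[-1,[0,0,0],[0,0,0]],[-1,[0,0,0],[0,0,0]]]' >/dev/null
python3 s.py
```

```text
p [ 0.5763 -0.0151  0.1648] yawx 1.7157 tilt [-0.0021  0.0013] F [-8.7667  2.2626  8.2953] T [ 0.3487  1.7731 -0.3596] g 0.429 t 18.4
[-0.5563  0.3265  0.6084  1.7313 -0.2037  1.1493  0.2566]
```

```bash

python3 -m crank '[[-1,[0,0,0],[0,0,-0.01]],[-1,[0,0,0],[0,0,-0.01]],[-1,[0,0,0],[0,0,0]],[-1,[0,0,0],[0,0,0]],[-1,[0,0,0],[0,0,0]]]' >/dev/null
python3 s.py
```

```text
p [ 0.5763 -0.0151  0.1648] yawx 1.7314 tilt [-0.0021  0.0014] F [-9.0181  1.6284  8.8911] T [ 0.3855  1.7769 -0.4528] g 0.429 t 18.9
[-0.5542  0.3261  0.6058  1.7311 -0.2027  1.1492  0.2714]
```

```bash

python3 -m crank '[[-1,[0,0,0],[0,0,-0.005]],[-1,[0,0,0],[0,0,0]],[-1,[0,0,0],[0,0,0]],[-1,[0,0,0],[0,0,0]],[-1,[0,0,0],[0,0,0]]]' >/dev/null
python3 s.py
```

```text
p [ 0.5763 -0.0151  0.1648] yawx 1.7352 tilt [-0.0021  0.0014] F [-7.1351  1.7444  8.3156] T [ 0.3868  1.7665 -0.534 ] g 0.429 t 19.4
[-0.5537  0.326   0.6051  1.7311 -0.2025  1.1492  0.275 ]
```

```bash

python3 -m crank '[[-1,[0,0,0],[0,0,0.05]],[-1,[0,0,0],[0,0,0.05]],[-1,[0,0,0],[0,0,0]],[0.3,[0,0,0],[0,0,0]],[0.3,[0,0,0],[0,0,0]]]'; python3 s.py
python3 -m crank '[[0.3,[0,0,0],[0,0,-0.18]],[0.3,[0,0,0],[0,0,-0.18]],[0.3,[0,0,0],[0,0,-0.18]],[0.3,[0,0,0],[0,0,-0.18]],[0.3,[0,0,0],[0,0,-0.18]]]' >/dev/null
python3 -m crank '[[0.3,[0,0,0],[0,0,-0.18]],[0.3,[0,0,0],[0,0,-0.18]],[0.3,[0,0,0],[0,0,-0.18]],[0.3,[0,0,0],[0,0,-0.18]],[0.3,[0,0,0],[0,0,-0.18]]]' >/dev/null
python3 s.py
```

```text
clock: 19.9
position: [0.5774, -0.0155, 0.1645]
ee_rot: [0.676, 0.737, 0.0, 0.0]
ft_force: [0.5, 0.4, 0.1]
grip_width: 0.647
p [ 0.5774 -0.0155  0.1645] yawx 1.6575 tilt [ 0.0005 -0.    ] F [0.5328 0.3702 0.1443] T [-0.0114  0.0623 -0.0316] g 0.647 t 19.9
[-0.564   0.3291  0.6184  1.7313 -0.2071  1.1465  0.2014]
p [ 0.5774 -0.0156  0.1644] yawx 3.0767 tilt [ 0.0003 -0.0001] F [-0.2994  0.1402 -0.2823] T [-0.0369  0.021   0.0583] g 0.651 t 20.9
[-0.382   0.3022  0.3937  1.7221 -0.1258  1.1419  1.554 ]
```

```bash

python3 -m crank '[[-1,[0.015,0,0],[0,0,0]],[-1,[0,0,0],[0,0,0]],[-1,[0,0,0],[0,0,0]],[-1,[0,0,0],[0,0,0]],[-1,[0,0,0],[0,0,0]]]' 70; python3 s.py
```

```text
clock: 21.4
position: [0.5761, -0.0155, 0.1647]
ee_rot: [0.036, 0.999, -0.0, 0.0]
ft_force: [-1.6, -1.2, 3.8]
grip_width: 0.43
p [ 0.5761 -0.0155  0.1647] yawx 3.0697 tilt [ 0.0003 -0.0001] F [-1.5857 -1.2039  3.8456] T [-0.1981  0.2969 -0.042 ] g 0.43 t 21.4
[-0.384   0.2992  0.395   1.7251 -0.125   1.1418  1.5463]
```

```bash

python3 -m crank '[[-1,[0,0,0],[0,0,0.05]],[-1,[0,0,0],[0,0,0.1]],[-1,[0,0,0],[0,0,0.1]],[-1,[0,0,-0.003],[0,0,0.1]],[-1,[0,0,-0.003],[0,0,0.1]]]' >/dev/null; python3 s.py
```

```text
p [ 0.576  -0.0153  0.165 ] yawx 2.714 tilt [-0. -0.] F [-1.7185 -0.2829  3.0562] T [-0.1323  0.2414  0.2641] g 0.421 t 21.9
[-0.4273  0.3035  0.4472  1.7271 -0.1425  1.1432  1.2046]
```

```bash

python3 -m crank '[[-1,[0,0,-0.003],[0,0,0.12]],[-1,[0,0,-0.003],[0,0,0.12]],[-1,[0,0,-0.003],[0,0,0.12]],[-1,[0,0,-0.003],[0,0,0.12]],[-1,[0,0,-0.003],[0,0,0.12]]]' >/dev/null; python3 s.py
```

```text
p [ 0.5759 -0.0154  0.1661] yawx 2.2421 tilt [-0.0002 -0.0001] F [-0.9714 -0.4291  1.8102] T [-0.2022  0.2637  0.2927] g 0.427 t 22.4
[-0.4862  0.3101  0.5194  1.729  -0.1668  1.1467  0.753 ]
```

```bash

python3 -m crank '[[-1,[0,0,-0.003],[0,0,0.12]],[-1,[0,0,-0.003],[0,0,0.12]],[-1,[0,0,-0.003],[0,0,0.12]],[-1,[0,0,-0.003],[0,0,0.12]],[-1,[0,0,-0.003],[0,0,0.12]]]' >/dev/null; python3 s.py
python3 -m crank '[[-1,[0,0,-0.003],[0,0,0.12]],[-1,[0,0,-0.003],[0,0,0.12]],[-1,[0,0,-0.003],[0,0,0.12]],[-1,[0,0,-0.003],[0,0,0.12]],[-1,[0,0,-0.003],[0,0,0.12]]]' >/dev/null; python3 s.py
```

```text
p [ 0.5758 -0.0154  0.1672] yawx 1.7709 tilt [-0.0005 -0.0002] F [-1.1925 -0.9649  2.1575] T [-0.2022  0.2824  0.3167] g 0.428 t 22.9
[-0.547   0.3194  0.595   1.7309 -0.1937  1.151   0.3041]
p [ 0.5757 -0.0154  0.1683] yawx 1.2997 tilt [-0.0008 -0.0002] F [-2.0622 -0.8474  1.3933] T [-0.204   0.3244  0.303 ] g 0.428 t 23.4
[-0.6103  0.3318  0.675   1.7328 -0.224   1.1563 -0.1419]
```

```bash

python3 -m crank '[[-1,[0,0,-0.003],[0,0,0.12]],[-1,[0,0,-0.003],[0,0,0.12]],[-1,[0,0,-0.003],[0,0,0.12]],[-1,[0,0,-0.003],[0,0,0.12]],[-1,[0,0,-0.003],[0,0,0.12]]]' >/dev/null; python3 s.py
python3 -m crank '[[-1,[0,0,-0.003],[0,0,0.12]],[-1,[0,0,-0.003],[0,0,0.12]],[-1,[0,0,-0.003],[0,0,0.12]],[-1,[0,0,-0.003],[0,0,0.12]],[-1,[0,0,-0.003],[0,0,0.12]]]' >/dev/null; python3 s.py
```

```text
p [ 0.5756 -0.0153  0.1694] yawx 0.8285 tilt [-0.0009 -0.0002] F [-1.4887 -1.2564  0.9342] T [-0.1836  0.3451  0.3546] g 0.426 t 23.9
[-0.676   0.3487  0.7603  1.7345 -0.2592  1.1629 -0.5839]
p [ 0.5756 -0.0152  0.1705] yawx 0.3573 tilt [-0.0011 -0.0001] F [-1.5725 -0.2213  0.7704] T [-0.1288  0.2943  0.324 ] g 0.426 t 24.4
[-0.7439  0.372   0.8517  1.7363 -0.3011  1.1717 -1.0204]
```

```bash

python3 -m crank '[[-1,[0,0,-0.003],[0,0,0.12]],[-1,[0,0,-0.003],[0,0,0.12]],[-1,[0,0,-0.003],[0,0,0.12]],[-1,[0,0,0],[0,0,0]],[-1,[0,0,0],[0,0,0]]]' >/dev/null; python3 s.py
```

```text
p [ 0.5756 -0.0152  0.1713] yawx 0.0813 tilt [-0.0011 -0.0001] F [-2.092   0.5409 -1.6974] T [0.0023 0.4532 0.2482] g 0.428 t 24.9
[-0.7846  0.3896  0.9089  1.7371 -0.33    1.1784 -1.2726]
```

```bash

python3 -m crank '[[-1,[0,0,-0.003],[0,0,0.12]],[-1,[0,0,-0.003],[0,0,0.12]],[-1,[0,0,0],[0,0,0]],[-1,[0,0,0],[0,0,0]],[-1,[0,0,0],[0,0,0]]]' >/dev/null; python3 s.py
```

```text
p [ 0.5756 -0.0152  0.1718] yawx -0.1069 tilt [-0.001   0.0003] F [-2.3685  0.8661 -4.5497] T [0.1743 0.4978 0.218 ] g 0.43 t 25.4
[-0.8117  0.4034  0.9486  1.7376 -0.3519  1.1838 -1.4429]
```

```bash

python3 -m crank '[[-1,[0,0,-0.01],[0,0,0.05]],[-1,[0,0,-0.01],[0,0,0.05]],[-1,[0,0,0],[0,0,0]],[-1,[0,0,0],[0,0,0]],[-1,[0,0,0],[0,0,0]]]' >/dev/null; python3 s.py
```

```text
p [ 0.5757 -0.0152  0.1734] yawx -0.1868 tilt [-0.0009  0.0002] F [ -0.9451   0.7005 -10.0708] T [0.1983 0.3604 0.2003] g 0.423 t 25.9
[-0.8243  0.4085  0.967   1.7363 -0.3603  1.1888 -1.5157]
```

```bash

python3 - <<'E'
from h import *
a=manip.camera("wrist")
cv2.imwrite("pics/w6.png",cv2.resize(a[200:320,180:340],None,fx=5,fy=5,interpolation=cv2.INTER_CUBIC))
a=manip.camera("side")
cv2.imwrite("pics/s6.png",cv2.resize(a[110:230,180:320],None,fx=5,fy=5,interpolation=cv2.INTER_CUBIC))
E
```

```text
(no output)
```

View pics/w6.png

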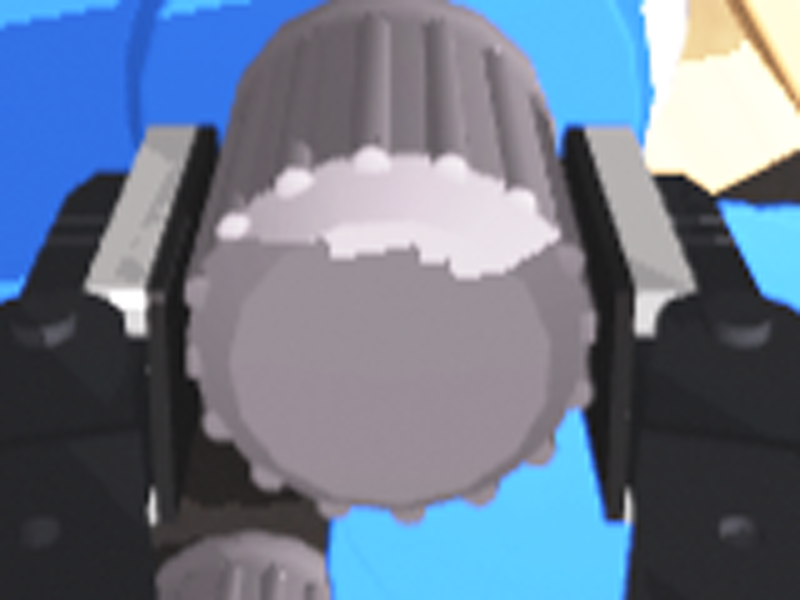

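View pics/s6.png

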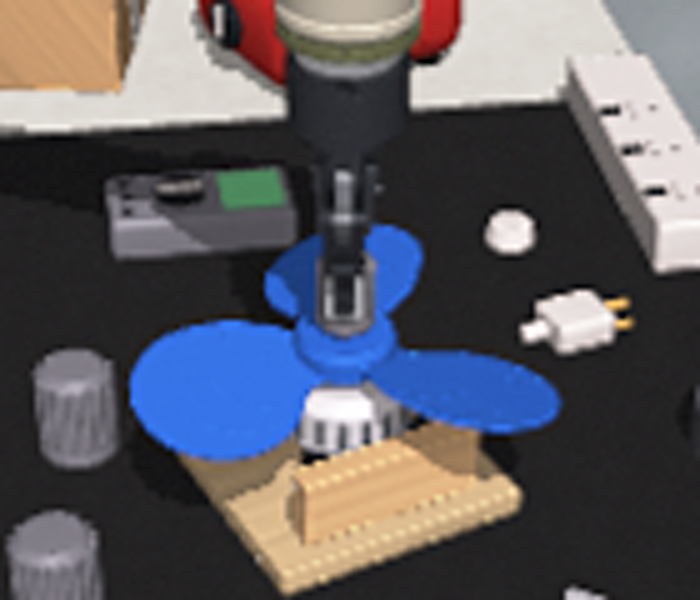

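```bash

python3 -m crank '[[-1,[0,0,0],[0,0,0.06]],[-1,[0,0,0],[0,0,0.06]],[-1,[0,0,0],[0,0,0.06]],[-1,[0,0,0],[0,0,0]],[-1,[0,0,0],[0,0,0]]]' >/dev/null; python3 s.py
```

```text
p [ 0.5758 -0.0152  0.1738] yawx -0.3279 tilt [-0.0006  0.0003] F [-3.1311  0.9652 -6.8068] T [0.3452 0.8439 0.2089] g 0.425 t 26.5
[-0.8449  0.4211  0.9984  1.7366 -0.3788  1.1935 -1.6418]
```

```bash

python3 -m crank '[[-1,[0,0,0],[0,0,0.08]],[-1,[0,0,0],[0,0,0.08]],[-1,[0,0,0],[0,0,0.08]],[-1,[0,0,0],[0,0,0]],[-1,[0,0,0],[0,0,0]]]' >/dev/null; python3 s.py
```

```text
p [ 0.5759 -0.0153  0.1741] yawx -0.5167 tilt [-0.0004  0.0005] F [-4.6097  1.6642 -3.4809] T [0.2926 1.1882 0.2515] g 0.428 t 27.0
[-0.8714  0.44    1.0404  1.7371 -0.4056  1.2006 -1.8088]
```

```bash

python3 - <<'E'
from h import *
a=manip.camera("wrist")
cv2.imwrite("pics/w7.png",cv2.resize(a[200:320,180:340],None,fx=5,fy=5,interpolation=cv2.INTER_CUBIC))
E
```

```text
(no output)
```

View pics/w7.png

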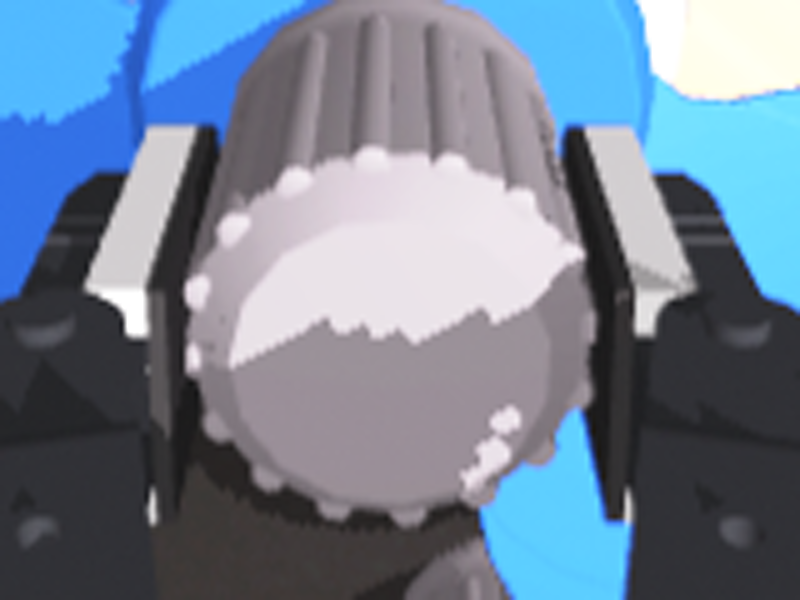

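```bash

python3 -m crank '[[-1,[0,0,-0.015],[0,0,0.05]],[-1,[0,0,-0.015],[0,0,0.05]],[-1,[0,0,0],[0,0,0]],[-1,[0,0,0],[0,0,0]],[-1,[0,0,0],[0,0,0]]]' >/dev/null; python3 s.py
```

```text
p [ 0.5759 -0.0153  0.1761] yawx -0.5954 tilt [-0.0003  0.0004] F [-3.5928  2.2057 -6.6784] T [0.4265 0.8644 0.2549] g 0.425 t 27.55
[-0.8838  0.4464  1.0599  1.7354 -0.4151  1.2072 -1.8797]
```

```bash

python3 - <<'E'
from h import *
a=manip.camera("wrist")
cv2.imwrite("pics/w8.png",cv2.resize(a[200:320,180:340],None,fx=5,fy=5,interpolation=cv2.INTER_CUBIC))
E
```

```text
(no output)
```

View pics/w8.png

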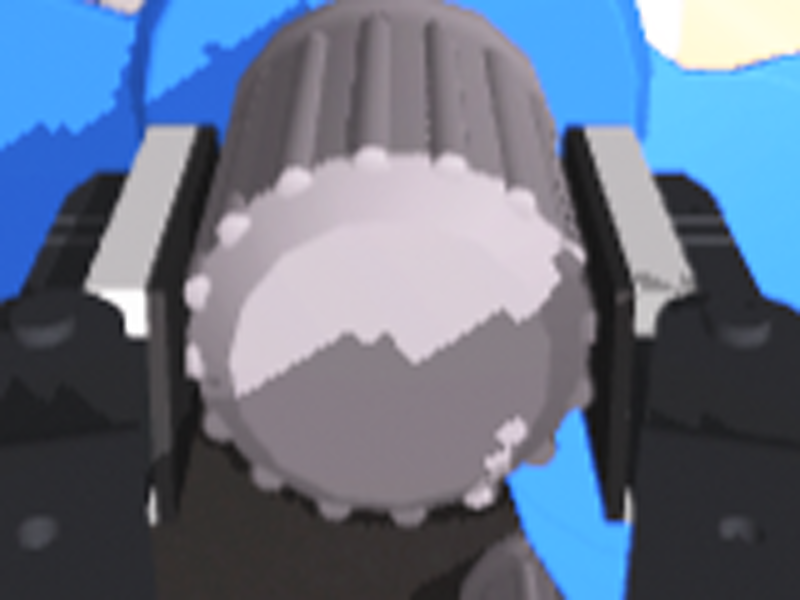

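```bash

python3 -m crank '[[-1,[0,0,-0.02],[0,0,0]],[-1,[0,0,-0.02],[0,0,0]],[-1,[0,0,-0.02],[0,0,0]],[-1,[0,0,-0.02],[0,0,0]],[-1,[0,0,0],[0,0,0]]]' >/dev/null; python3 s.py
```

```text
p [ 0.5771 -0.0158  0.1837] yawx -0.5971 tilt [ 0.0028 -0.0001] F [-0.3417  0.1092 -1.2622] T [-0.0185 -0.0166 -0.0176] g 0.424 t 28.1
[-0.8888  0.4391  1.0671  1.7266 -0.4083  1.2178 -1.8856]
```

```bash

python3 -m crank '[[-1,[0,0,-0.1],[0,0,0]],[-1,[0,0,-0.15],[0,0,0]],[-1,[0,0,-0.2],[0,0,-0.1]],[-1,[0,0,-0.2],[0,0,-0.15]],[-1,[0,0,-0.2],[0,0,-0.19]]]' >/dev/null
python3 -m crank '[[-1,[0,0,-0.1],[0,0,-0.19]],[-1,[0,0,0],[0,0,-0.19]],[-1,[0,0,0],[0,0,-0.19]],[-1,[0,0,0],[0,0,-0.19]],[-1,[0,0,0],[0,0,-0.19]]]' >/dev/null
python3 -m crank '[[-1,[0,0,0],[0,0,-0.19]],[-1,[0,0,0],[0,0,-0.19]],[-1,[0,0,0],[0,0,-0.1]],[-1,[0,0,0],[0,0,0]],[-1,[0,0,0],[0,0,0]]]' >/dev/null
python3 - <<'E'
from h import *
cv2.imwrite("pics/w9.png",manip.camera("wrist"))
cv2.imwrite("pics/t9.png",manip.camera("top"))
E
python3 s.py
```

```text
p [ 0.5761 -0.0155  0.2589] yawx 0.8697 tilt [0.0004 0.    ] F [-0.9315  0.1023  0.0308] T [-0.0225 -0.0037 -0.002 ] g 0.425 t 29.7
[-0.7368  0.2748  0.8284  1.6235 -0.2072  1.3343 -0.5794]
```

View pics/w9.png

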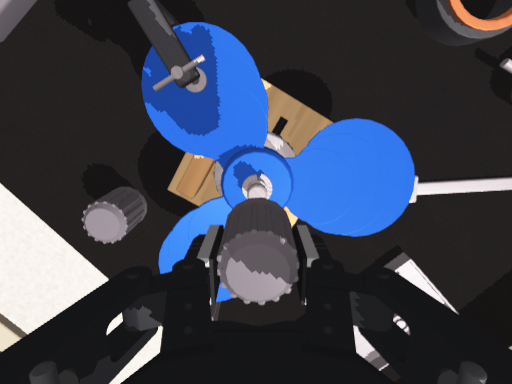

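View pics/t9.png

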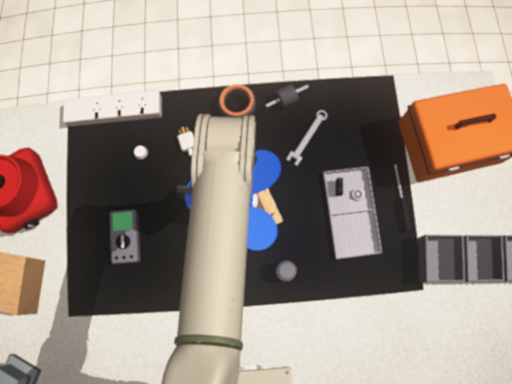

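```bash

python3 -m crank '[[-1,[-0.25,0.1,0],[0,0,0]],[-1,[-0.45,0.17,0],[0,0,0]],[-1,[-0.45,0.17,0],[0,0,0]],[-1,[-0.45,0.17,0],[0,0,0]],[-1,[-0.45,0.17,0],[0,0,0]]]' >/dev/null
python3 -m crank '[[-1,[-0.45,0.17,0],[0,0,0]],[-1,[-0.45,0.17,0],[0,0,0]],[-1,[-0.45,0.17,0.15],[0,0,0]],[-1,[-0.4,0.17,0.15],[0,0,0]],[-1,[0,0,0.1],[0,0,0]]]' >/dev/null
python3 -m crank '[[-1,[0,0,0.1],[0,0,0]],[-1,[0,0,0],[0,0,0]],[-1,[0,0,0],[0,0,0]],[-1,[0,0,0],[0,0,0]],[-1,[0,0,0],[0,0,0]]]' >/dev/null
python3 - <<'E'
from h import *
cv2.imwrite("pics/w10.png",manip.camera("wrist"))
E
python3 s.py
```

```text
p [ 0.4703 -0.3229  0.2189] yawx 0.8727 tilt [0.0007 0.    ] F [ 0.7798  0.2082 -1.0157] T [0.0321 0.0469 0.0539] g 0.423 t 31.25
[-0.2606  0.3288  0.958   1.6976 -0.2815  1.2615  0.0608]
```

View pics/w10.png

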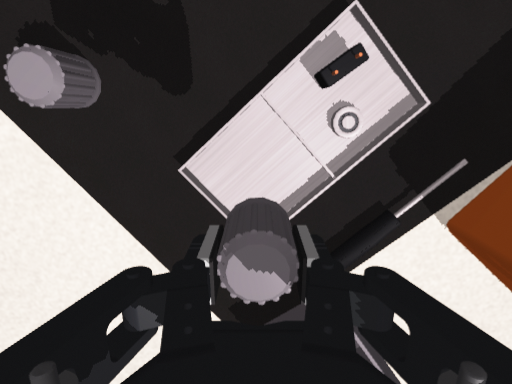

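```bash
python3 - <<'E'
from h import *
np.set_printoptions(precision=4,suppress=True)
o=manip.get_obs();p=(o["position"],o["ee_rot"])
for c in [(180,170),(355,2),(429,101),(264,96),(333,177)]:print(atz("wrist",c,.022,p))
E
```

```text
[ 0.4046 -0.2669  0.022 ]
[ 0.6493 -0.2565  0.022 ]
[ 0.6566 -0.3817  0.022 ]
[ 0.5272 -0.2665  0.022 ]
[ 0.5312 -0.3836  0.022 ]
```

```bash

python3 -m crank '[[-1,[-0.047,0,0.25],[0,0,0]],[-1,[0,0,0.4],[0,0,0]],[-1,[0,0,0.4],[0,0,0]],[-1,[0,0,0.4],[0,0,0]],[-1,[0,0,0.3],[0,0,0]]]' >/dev/null
python3 -m crank '[[-1,[0,0,0.2],[0,0,0]],[-1,[0,0,0.1],[0,0,0]],[-1,[0,0,0],[0,0,0]],[-1,[0,0,0],[0,0,0]],[-1,[0,0,0],[0,0,0]]]' >/dev/null
python3 s.py
python3 - <<'E'
from h import *
cv2.imwrite("pics/w11.png",manip.camera("wrist"))
s=manip.camera("side");cv2.imwrite("pics/s11.png",cv2.resize(s[220:320,180:320],None,fx=5,fy=5,interpolation=cv2.INTER_CUBIC))
E
```

```text
p [ 0.4681 -0.3265  0.0557] yawx 0.8719 tilt [ 0.0018 -0.0006] F [ 0.3707 -0.9394  0.0249] T [-0.0179  0.0065 -0.0205] g 0.426 t 32.25
[-0.1311  0.5327  0.8258  1.8447 -0.4705  0.9694  0.2007]
```

View pics/w11.png

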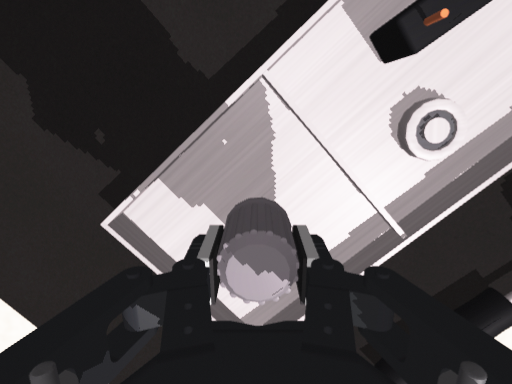

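View pics/s11.png

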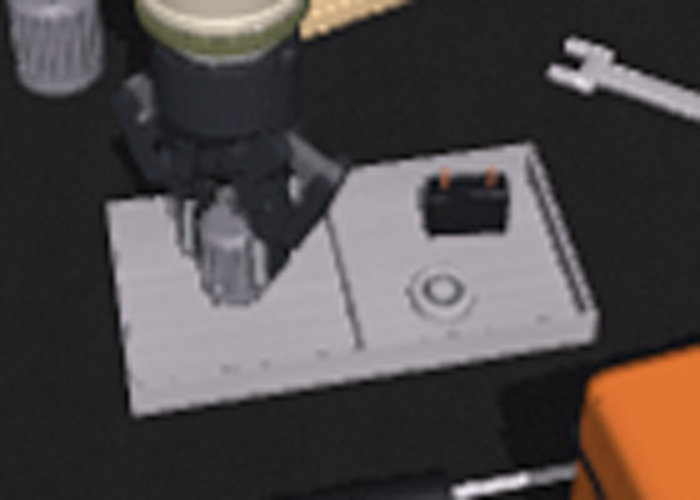

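```bash

python3 -m crank '[[-1,[0,0,0.06],[0,0,0]],[-1,[0,0,0.05],[0,0,0]],[-1,[0,0,0.03],[0,0,0]],[-1,[0,0,0],[0,0,0]],[-1,[0,0,0],[0,0,0]]]' >/dev/null
python3 s.py
python3 -m crank '[[-1,[0,0,0.0125],[0,0,0]],[-1,[0,0,0.0125],[0,0,0]],[-1,[0,0,0],[0,0,0]],[-1,[0,0,0],[0,0,0]],[-1,[0,0,0],[0,0,0]]]' >/dev/null
python3 s.py
```

```text
p [ 0.4673 -0.3262  0.0433] yawx 0.8718 tilt [-0.0002  0.0001] F [-0.5471  0.8578 -0.1819] T [-0.0324  0.0164  0.0177] g 0.42 t 32.85
[-0.1202  0.5505  0.8121  1.8513 -0.4855  0.9501  0.211 ]
p [ 0.4674 -0.3261  0.0414] yawx 0.8719 tilt [0.     0.0001] F [-0.301   0.1362 -1.2405] T [-0.0109  0.0501  0.0183] g 0.423 t 33.35
[-0.1185  0.5532  0.8099  1.8522 -0.4881  0.9468  0.2128]
```

```bash

python3 -m crank '[[-1,[0,0,0.0125],[0,0,0]],[-1,[0,0,0],[0,0,0]],[-1,[0,0,0],[0,0,0]],[-1,[0,0,0],[0,0,0]],[-1,[0,0,0],[0,0,0]]]' >/dev/null
python3 s.py
python3 -m crank '[[-1,[0,0,0.01],[0,0,0]],[-1,[0,0,0],[0,0,0]],[-1,[0,0,0],[0,0,0]],[-1,[0,0,0],[0,0,0]],[-1,[0,0,0],[0,0,0]]]' >/dev/null
python3 s.py
```

```text
p [ 0.4675 -0.3261  0.0403] yawx 0.872 tilt [0.     0.0001] F [-0.2562  0.2326 -0.7506] T [-0.023  -0.0184  0.0179] g 0.425 t 33.85
[-0.1175  0.5547  0.8086  1.8527 -0.4895  0.9451  0.2137]
p [ 0.4675 -0.3262  0.0397] yawx 0.8719 tilt [0.0003 0.0001] F [-0.7247  1.6691  5.3255] T [ 0.322   0.344  -0.0033] g 0.421 t 34.35
[-0.1167  0.5557  0.8079  1.8528 -0.4905  0.9439  0.2144]
```

```bash

python3 -m crank '[[0,[0,0,0],[0,0,0]],[0.15,[0,0,0],[0,0,0]],[0.3,[0,0,0],[0,0,0]],[0.3,[0,0,0],[0,0,0]],[0.3,[0,0,0],[0,0,0]]]' >/dev/null
python3 s.py
python3 -m crank '[[0.3,[0,0,-0.1],[0,0,0]],[0.3,[0,0,-0.2],[0,0,0]],[0.3,[0,0,-0.4],[0,0,0]],[0.3,[0,0,-0.5],[0,0,0]],[0.3,[0,0,-0.5],[0,0,0]]]' >/dev/null
python3 -m crank '[[0.3,[0,0,-0.4],[0,0,0]],[0.3,[0.4,0,0],[0,0,0]],[0.3,[0.4,0,0],[0,0,0]],[0.3,[0,0,0],[0,0,0]],[0.3,[0,0,0],[0,0,0]]]' >/dev/null
python3 s.py
python3 - <<'E'
from h import *
cv2.imwrite("pics/w12.png",manip.camera("wrist"))
s=manip.camera("side");cv2.imwrite("pics/s12.png",s)
cv2.imwrite("pics/s12c.png",cv2.resize(s[130:320,160:320],None,fx=3,fy=3,interpolation=cv2.INTER_CUBIC))
E
```

```text
p [ 0.4674 -0.3261  0.0395] yawx 0.8719 tilt [-0.      0.0001] F [-0.3188  0.0446  0.3509] T [-0.0198 -0.0076  0.0571] g 0.651 t 34.85
[-0.1167  0.556   0.8077  1.853  -0.4905  0.9437  0.2144]
p [ 0.5088 -0.2769  0.2085] yawx 0.8732 tilt [ 0.0006 -0.0004] F [-1.3022 -1.0486  0.1439] T [ 0.0019  0.0172 -0.0217] g 0.654 t 35.85
[-0.333   0.3605  0.9362  1.687  -0.3042  1.2483 -0.0276]
```

View pics/w12.png

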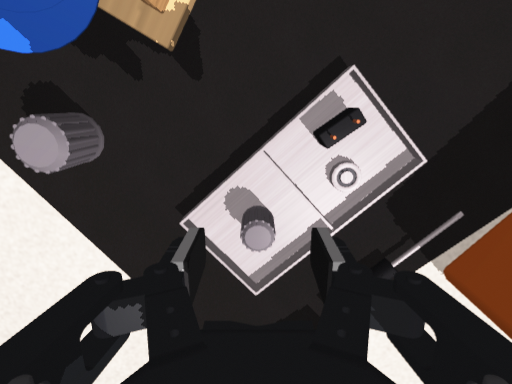

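View pics/s12c.png

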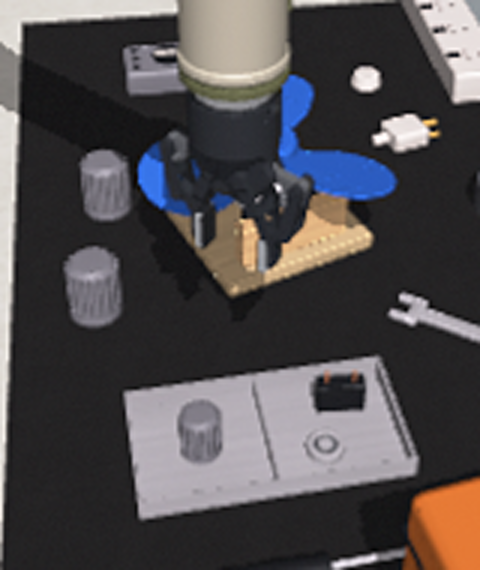

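The wrist picture shows the spinner standing upright in the empty bay at (257,235), with the gripper clear of it. The side picture agrees: the bearing, capacitor and both larger knobs are where they were.

```bash
python3 -c "
from workcell import manip
print(manip.hand_in())"
```

```text
the job is handed in; nothing more can be done
None
```

The spinner is off the shaft and standing upright near the middle of the tray's empty bay. I handed the job in at about 36 s with the gripper clear of everything.

- **Finding the thread hand:** Gripping at 50 N, I turned the spinner clockwise first. It moved 0.30 rad at a steady 0.3 N m. Turning it back anticlockwise, it came up firm at about 0.17 rad past where I started, and I stopped at 0.53 N m, below the 0.8 N m cracking torque. So it loosens clockwise, a left-hand thread.
- **Unscrewing:** I regripped at 70 N and turned it clockwise, raising it with the thread until it came free, then lifted it off. The wrist camera showed the bare stud.
- **Setting down:** I lowered it until I felt contact at about 5 N, with the tool at the expected height of 0.040 m, then opened the gripper and backed away. Wrist and side pictures show it upright in the bay, with the tray, bearing, capacitor and two larger knobs in place. I did not take a last top picture to check the items at the edges.

**Readings that disagreed with the description:**
- The firm stop was at 0.53 N m, somewhat above the 0.4 N m given as a good firm feel.
- Drag measured about 0.3 N m, not 0.25.
- The spinner took about 3.6 rad of tool turn before it lifted free, where I expected about 3. It pulled down on the gripper with up to 10 N near the end, and pictures showed no slip in the grip.

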